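# Close up the tea box and the tin in the corner rail

## Task

Tidy the worktop by pushing only, never gripping or lifting: push the tea box along the surface until it sits square in the inside corner of the wooden rail, its long side flat against the long board and its end against the short end stop, and push the food tin up against the long board too, until it touches the free end of the tea box. Keep both standing, leave everything else where it is, and finish with the hand clear.

Things in the scene. Friction and masses are not known exactly. Their poses are not given: they have to be found in the camera images.
- corner_rail: fixed L-shaped pale wood rail, boards 15 mm thick, 50 mm high. Origin: its inside corner, at the surface; z up. The long board's inner face is the plane x = 0, from the corner 310 mm towards -y (robot's right); the short end stop's inner face is the plane y = 0, from the corner 85 mm towards -x (robot). Things belong at x < 0, y < 0. Its place and yaw (8 to 18 deg) vary.
- tea_box: upright dark blue cardboard tea box, 68 mm (own x) by 132 mm (own y, the long side) by 84 mm high, about 0.25 kg. Origin: centre of its underside. It starts about 10 to 85 mm short of both boards and up to about 20 degrees askew. Home, its origin is 34 mm from the long board's face and 66 mm from the end stop's face.
- tin: upright round food tin, 76 mm in diameter, 58 mm high, about 0.25 kg. Origin: centre of its underside. It starts to the right of the tea box, 15 to 30 mm in front of the long board. In place, its centre is 38 mm from the long board's face and 170 mm from the end stop's face (38 mm past the tea box's free end). A wall cabinet hangs 0.51 m up, its front about over the long board.
- mug: bystander: white mug with a faint pattern, 82 mm in diameter, 117 mm over the handle, 91 mm high, standing left of the rail. Origin: underside. Leave it.
- coffee_jar: bystander: glass jar with a yellow lid, 80 mm in diameter, 163 mm high, left of the rail. Origin: centre of the underside. Leave it.
- teaspoon: bystander: steel teaspoon lying left of the work near the front edge, 130 mm long (own x), 11 mm high. Origin: underside, mid-length. Leave it.
- padlock: bystander: brass padlock lying flat, 65 x 44 x 14 mm, on the robot's side of the gap between tea box and tin. Origin: centre of the underside. Leave it.
- cinnamon_jar: bystander: spice jar, 44 mm in diameter, 105 mm high, behind the rail. Origin: centre of the underside. Leave it.
- liquid: bystander: green washing-up liquid bottle, 49 x 74 mm, 228 mm high, behind and left of the rail. Origin: centre of the underside. Leave it.

How it is judged:
By the outcome, as a careful person would: the job done as asked, in the order asked, and still so for the second after the job is handed in, with the robot touching nothing.
It also fails if it takes over 67 s, if anything falls off the work surface, if the arm or the gripper's body presses on something with over 40 N, if the wrist force passes 120 N, or if a joint passes its speed limit or range.

## Robot

A 6-joint arm with a two-finger parallel gripper is mounted at the origin on a cart in front of the work surface, level with it; the furniture and walls round the work are solid. World frame = base frame: x ahead of the robot, y to its left, z up, the work surface at z = 0. Lengths are in m, angles in rad, forces in N, time in s.
With the tool pointing down it reaches from about 0.275 to 0.75 m from the base axis. Payload 10.2 kg.
Tool frame: the origin (TCP) lies on the centre line of the jaws, within the pads' length; the fingertips stand 19 mm ahead of it and the grasp point (between the pads) is the TCP (manip.tip_reach is the distance from the TCP to the fingertips, in m); z points along the fingers, y is the line along which they close (so a half turn about z gives the same grasp; the last joint's range is limited). The gripper opens to 88 mm and grips with 3 to 60 N. Pads are 18 mm wide; open, the fingers measure 123 mm over their backs; the gripper's body (75 mm by 187 mm) begins 45 mm behind the grasp point.
Start: joints at [0.925, 0.313, 1.498, -0, 1.331, -0.223], TCP at [0.215, 0.479, 0.258] pointing down, gripper open.
Joint ranges: [-2.94, 2.94], [-0.97, 2.17], [0.19, 2.56], [-1.23, 4.37], [0.02, 3.11], [-2.88, 2.88]. Speed limits (rad/s): [2.39, 2.39, 3.01, 3.14, 3.14, 3.14].

## Interface

Orientations are given as a 3x3 rotation matrix whose columns are the frame's x, y, z axes.
In Python, from workcell import manip, eyes, telemetry gives the robot as it stands (manip), with the cameras (eyes) and the readings (telemetry).
- The arm moves only by the shell command python3 drive.py [OPENING] [FORCE], which reads ROWS from standard input. ROWS is a JSON object with one list for each field, all of the same length, 1 to 5, a row being the entries at one place: tx, ty, tz (the shift in fractions of the full range, 1 being 0.2 m), drx, dry, drz (a rotation vector in shares of 360 degrees (1.0 is 360 degrees)); each row shifts and turns the commanded pose from where the row before left it, along the tool's axes as they then stand; what a row does not reach is not made up. A row lasts 1/12 s, in which the tool goes at most 0.0417 m and 0.125 rad, less where a joint would pass 70% of its speed; a pose out of reach is approached as far as the arm can. OPENING is the finger opening in m, set as the command begins (- or left out keeps the last). The fingers move at their own pace and stop on an object; FORCE is the grip in N (left out, the last holds). Time passes only in rows, so rows that do not move let the fingers close. It prints the time, the measured TCP pose, the force, the opening and the grip force at its end. A shift or turn number past 1, either way, is cut back to 1. Input that does not fit is refused with a message, and nothing moves.
- telemetry.get_obs(): the state, without advancing time (a new reading comes with each control period).
- eyes.read_camera(name): name is "side" or "top"; returns a dict with "pixels" (400x640x3 uint8, red, green, blue), "camera_matrix" (3x3 intrinsics, pixels), "world_from_camera" (4x4, takes a point from camera to world coordinates). Camera axes: x right, y up, looking along -z (the intrinsics and any distortion apply to the point x, -y, -z); pixel columns grow to the right and rows downward; lengths in m; the calibration is good to about 2 mm. A picture is of the moment at which its call begins. There is no depth.
- manip.finish_job(): hands the job in; it is judged then, once.
The state is a dict: "t": time; "qpos": joint angles; "joint_vel": joint speeds; "joint_efforts": joint torques, N m; "ee_pos": TCP position; "tcp_rot": TCP orientation; "contact_force": force on the tool from outside, world axes, zero at the start; "moment": the same for the moment, N m; "grip_width": finger opening in m; "gripper_force": force on a finger pad.
Only numpy, scipy, OpenCV 4.12 (cv2) and the standard library are available. Lean on these libraries where they do the work, as an engineer would, in place of code of your own. Each camera call takes 0.05 s, during which the arm holds its last target. There are 200 camera calls.

## Working session

There is one attempt and no reset: what is moved stays moved. The work goes in short steps, Python scripts to look and compute and a shell command to move; the robot and the scene stay as the last step left them, time stands still between calls to the robot, and variables do not carry over. Pictures are saved under pics/ and viewed, at most 10 in all, crops included, and the job is handed in when it is done.

```bash
ls; mkdir -p pics; python3 - <<'E'
from workcell import manip, eyes, telemetry
import cv2,numpy as np
np.set_printoptions(precision=4,suppress=True)
for n in("side","top"):
    c=eyes.read_camera(n);cv2.imwrite(f"pics/{n}0.png",c["pixels"][:,:,::-1]);print(c["camera_matrix"],c["world_from_camera"],[k for k in c])
o=telemetry.get_obs();print(o["t"],o["ee_pos"],o["tcp_rot"],manip.tip_reach)
E
```

```text
drive.py
pics
workcell.py
[[443.526    0.     315.2103]
 [  0.     443.526  197.1463]
 [  0.       0.       1.    ]] [[ 0.9898  0.0517 -0.1328  0.365 ]
 [-0.1424  0.324  -0.9353 -0.5562]
 [-0.0054  0.9446  0.3281  0.3472]
 [ 0.      0.      0.      1.    ]] ['pixels', 'camera_matrix', 'world_from_camera']
[[389.7085   0.     319.4603]
 [  0.     389.7085 202.2448]
 [  0.       0.       1.    ]] [[-0.0018  0.9903 -0.1389  0.357 ]
 [-0.9999 -0.0034 -0.0119  0.2837]
 [-0.0122  0.1389  0.9902  0.9228]
 [ 0.      0.      0.      1.    ]] ['pixels', 'camera_matrix', 'world_from_camera']
0.1 [0.2153 0.4786 0.2572] [[-0.9119  0.4103 -0.0007]
 [ 0.4103  0.9119 -0.0009]
 [ 0.0003 -0.0011 -1.    ]] 0.019
```

View pics/side0.png

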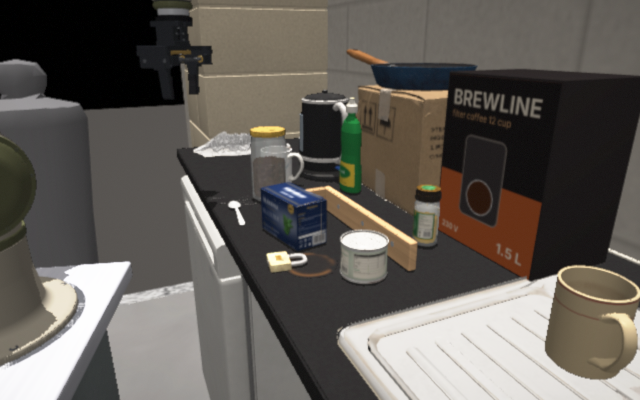

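View pics/top0.png

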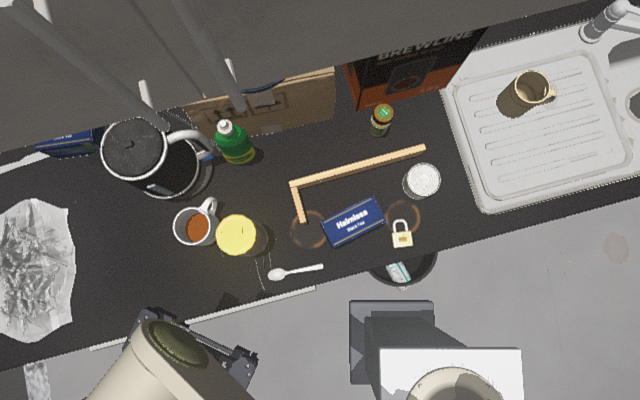

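The views show the rail corner near (297,185) in the top image, with its long board running to (425,148) and its end stop to (303,222). The tea box is at about (352,222), the tin at (421,180) and the padlock at (402,235). I'll measure these next.

```bash
cat > h.py <<'E'
from workcell import manip, eyes, telemetry
import cv2,numpy as np
np.set_printoptions(precision=4,suppress=True)
def ray(c,uv,z):
    uv=np.atleast_2d(np.float64(uv));K=c["camera_matrix"];T=c["world_from_camera"]
    d=np.c_[(uv[:,0]-K[0,2])/K[0,0],-(uv[:,1]-K[1,2])/K[1,1],-np.ones(len(uv))]@T[:3,:3].T
    return T[:3,3]+d*((z-T[2,3])/d[:,2])[:,None]
def big(m):
    n,l,s,_=cv2.connectedComponentsWithStats(m.astype(np.uint8)); i=1+s[1:,4].argmax(); return (l==i).astype(np.uint8)
def cnt(m): return max(cv2.findContours(m,0,1)[0],key=cv2.contourArea)[:,0,:]
def region(m,r):
    o=np.zeros_like(m);o[r[1]:r[3],r[0]:r[2]]=m[r[1]:r[3],r[0]:r[2]];return o
E
python3 - <<'E'
from h import *
c=eyes.read_camera("top");p=c["pixels"];hsv=cv2.cvtColor(p,cv2.COLOR_RGB2HSV)
for uv in[(340,170),(296,200),(297,187),(330,232),(352,222),(421,180),(402,240)]:print(uv,hsv[uv[1],uv[0]])
q=cv2.resize(p[130:260,280:450],None,fx=4.6,fy=4.6,interpolation=cv2.INTER_NEAREST);cv2.imwrite("pics/z.png",q[:,:,::-1])
H,S,V=cv2.split(hsv)
m=region(big(region((H>8)&(H<28)&(S>50)&(V>150),(285,140,430,228))),(0,0,640,400));k=cnt(m)
print("rail",m.sum(),ray(c,cv2.approxPolyDP(k,3,True)[:,0],.05)[:,:2],cv2.approxPolyDP(k,3,True)[:,0].tolist())
m=big(region((H>105)&(H<130)&(S>110)&(V>60),(310,190,395,255)));w=ray(c,cnt(m),.084)[:,:2]
r=cv2.minAreaRect(w.astype(np.float32)*1000);print("box",m.sum(),r,cv2.boxPoints(r))
m=big(region((S<60)&(V>110),(395,155,445,205)));w=ray(c,cnt(m),.058)[:,:2]
print("tin",m.sum(),cv2.minEnclosingCircle(w.astype(np.float32)*1000))
m=big(region((V>120),(385,213,418,252)));w=ray(c,cnt(m),.012)[:,:2]
r=cv2.minAreaRect(w.astype(np.float32)*1000);print("lock",m.sum(),r)
E
```

```text
(340, 170) [ 20  70 241]
(296, 200) [ 18  82 236]
(297, 187) [ 15 100 112]
(330, 232) [111 144 124]
(352, 222) [113  94 149]
(421, 180) [ 25   7 233]
(402, 240) [ 21 127 215]
rail 1198 [[0.614  0.0532]
 [0.5286 0.3635]
 [0.4347 0.3379]
 [0.4437 0.3267]
 [0.5192 0.3452]
 [0.5998 0.056 ]] [[424, 144], [289, 181], [300, 222], [305, 218], [297, 185], [423, 150]]
box 1038 ((431.5456237792969, 220.77667236328125), (61.72632598876953, 129.35800170898438), 27.569326400756836) [[374.2521 263.8273]
 [434.1218 149.1577]
 [488.8392 177.726 ]
 [428.9695 292.3956]]
tin 1014 ((526.2579956054688, 65.03312683105469), 45.562164306640625)
lock 432 ((410.9256286621094, 97.10920715332031), (57.27266311645508, 66.58677673339844), 85.71147155761719)
```

View pics/z.png

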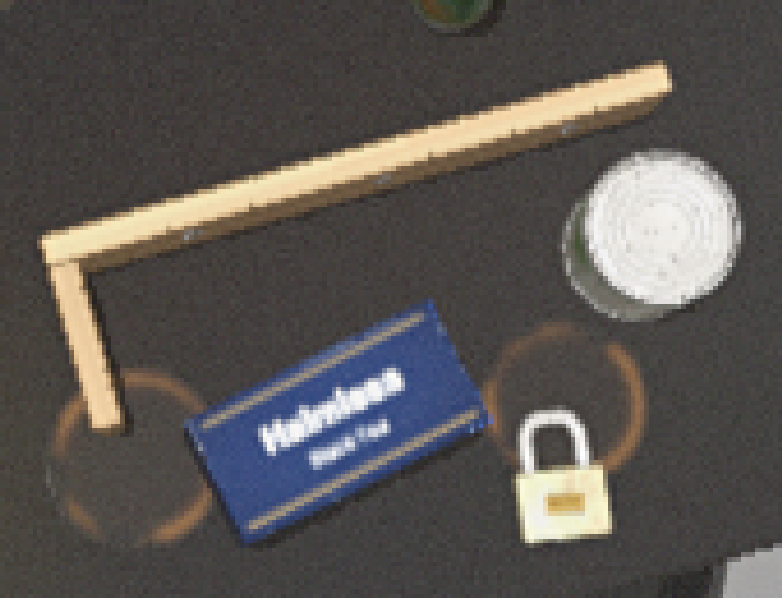

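The zoom shows the box top corners at zoom px (186,425), (430,302), (492,425) and (247,542). The rail's inner edges run (88,262)-(668,92) and (88,262)-(125,425), and the tin's top is at (664,228) with r about 78. I'll work out the poses from these edges.

```bash
python3 - <<'E'
from h import *
c=eyes.read_camera("top")
f=lambda a,z:ray(c,(np.float64(a)+.5)/4.6-.5+[280,130],z)[:,:2]
b=f([(186,425),(430,302),(492,425),(247,542)],.084);print("box",b,b.mean(0),[np.linalg.norm(b[i]-b[i-1]) for i in range(4)])
d=b[0]-b[1]+b[3]-b[2];print("box yaw",np.degrees(np.arctan2(-d[0],d[1])))
r=f([(90,262),(668,92),(125,425)],.05);print("rail",r)
for d in(r[0]-r[1],):print(np.linalg.norm(d),"yaw",np.degrees(np.arctan2(-d[0],d[1])))
d=r[0]-r[2];print(np.linalg.norm(d),np.degrees(np.arctan2(d[1],d[0])))
t=f([(664,228),(664,150),(586,228),(742,228)],.058);print("tin",t)
print("lock",f([(517,478),(610,466),(612,541),(524,544),(560,410)],.012))
print("spoon/jar", ray(c,[(240,235)],.163),ray(c,[(322,266),(270,274)],.005))
# side check
s=eyes.read_camera("side")
def proj(X):
    T=np.linalg.inv(s["world_from_camera"]);q=T[:3,:3]@X+T[:3,3];K=s["camera_matrix"];return K[0,0]*q[0]/-q[2]+K[0,2],-K[1,1]*q[1]/-q[2]+K[1,2]
for n,X in[("box",(*x,.084)) for x in b]+[("rail",(*x,.05)) for x in r]+[("tin",(*t[0],.058))]:print(n,np.round(proj(np.array(X)),1))
E
```

```text
box [[0.4316 0.2925]
 [0.4896 0.177 ]
 [0.4312 0.1493]
 [0.377  0.2643]] [0.4323 0.2208] [np.float64(0.061472738116563494), np.float64(0.1292474008550199), np.float64(0.06466400676368711), np.float64(0.12715459768056134)]
box yaw 25.948497866974343
rail [[0.5156 0.3402]
 [0.6007 0.0518]
 [0.4347 0.3227]]
0.30070721490031294 yaw 16.434788348987297
0.0827935229232656 12.2365618644896
tin [[0.5299 0.0586]
 [0.569  0.0571]
 [0.5301 0.0967]
 [0.5298 0.0205]]
lock [[0.4106 0.1258]
 [0.4166 0.0786]
 [0.3788 0.0789]
 [0.3774 0.1232]
 [0.4451 0.103 ]]
spoon/jar [[0.3996 0.4479 0.163 ]] [[0.336  0.289  0.005 ]
 [0.3179 0.4098 0.005 ]]
box [288.5 182.3]
box [326.6 199.7]
box [295.5 206.9]
box [261.5 187.9]
rail [325.9 189. ]
rail [409.5 242.7]
rail [289.1 193.5]
tin [364.7 239.1]
```

The rows are not in the units I measure in: shifts go in shares of 0.2 m and turns go in shares of 360 degrees. I convert before sending: -0.12 rad / 6.2832 = -0.0191.

```bash
cat >> h.py <<'E'
def rail(c,show=False):
    H,S,V=cv2.split(cv2.cvtColor(c["pixels"],cv2.COLOR_RGB2HSV))
    m=big(region((H>8)&(H<28)&(S>45)&(V>190),(285,140,430,228)))
    e=[(u,np.nonzero(m[:,u])[0].max()+.5) for u in range(308,418)]
    l=ray(c,e,.05)[:,:2]
    g=[(np.nonzero(m[v])[0].max()+.5,v) for v in range(193,219)]
    s=ray(c,g,.05)[:,:2]
    fit=lambda a:cv2.fitLine(a.astype(np.float32),cv2.DIST_HUBER,0,.001,.001).ravel()
    return fit(l),fit(s)
E
python3 - <<'E'
from h import *
c=eyes.read_camera("top");a,b=rail(c);print(a,b)
ya=a[:2]*np.sign(a[1]);xa=np.array([ya[1],-ya[0]])
# corner: intersection of long line with perpendicular through mean of stop points
C=a[2:]+ya*((b[2:]-a[2:])@ya);print("yaw",np.degrees(np.arctan2(xa[1],xa[0])),"stopyaw",np.degrees(np.arctan2(b[1],b[0])),"C",C)
E
echo '{"tx":[0,0,0,0,0],"ty":[0,0,0,0,0],"tz":[0,0,0,0,0],"drx":[0,0,0,0,0],"dry":[0,0,0,0,0],"drz":[-0.0191,-0.0191,-0.0191,-0.0191,-0.0191]}' | python3 drive.py 0.088
echo '{"tx":[0],"ty":[0],"tz":[0],"drx":[0],"dry":[0],"drz":[-0.0159]}' | python3 drive.py
```

```text
[ 0.2716 -0.9624  0.5651  0.1807] [0.9641 0.2655 0.4795 0.3371]
yaw 15.759334 stopyaw 15.393751 C [0.5179 0.3479]
t: 0.72
ee_pos: [0.2154, 0.4787, 0.2576]
tcp_rot: [[-0.983, -0.182, -0.0], [-0.182, 0.983, -0.0], [0.0, -0.0, -1.0]]
contact_force: [-0.1, 0.3, -0.2]
grip_width: 0.088
gripper_force: 0.0
t: 0.8
ee_pos: [0.2154, 0.4787, 0.2576]
tcp_rot: [[-0.96, -0.279, -0.0], [-0.279, 0.96, -0.0], [0.0, -0.0, -1.0]]
contact_force: [0.3, 0.6, 0.1]
grip_width: 0.0879
gripper_force: 0.0
```

```bash
cat >> h.py <<'E'
C=np.array([.518,.348]);PSI=np.radians(15.76)
R=np.array([[np.cos(PSI),-np.sin(PSI)],[np.sin(PSI),np.cos(PSI)]])
def inrail(p): return (np.asarray(p)[...,:2]-C)@R
def to(x,y,z):
    o=telemetry.get_obs();w=np.r_[C+R@[x,y],z];d=o["tcp_rot"].T@(w-o["ee_pos"])
    print("rail now",inrail(o["ee_pos"]),"z",o["ee_pos"][2],"world target",w,"tool delta",d)
E
python3 -c "
from h import *
to(-.19,-.096,.257);to(-.19,-.096,.049)"
```

```text
rail now [-0.2557  0.208 ] z 0.2576312374100342 world target [0.3612 0.204  0.257 ] tool delta [-0.0632 -0.3045  0.0007]
rail now [-0.2557  0.208 ] z 0.2576312374100342 world target [0.3612 0.204  0.049 ] tool delta [-0.0633 -0.3045  0.2087]
```

Scaled: -0.038 m / 0.2 = -0.19, -0.008 m / 0.2 = -0.04, 0.007 rad / 6.2832 = 0.0011.

```bash
echo '{"tx":[-0.04,-0.04,-0.04,-0.04,-0.04],"ty":[-0.19,-0.19,-0.19,-0.19,-0.19],"tz":[0,0,0,0,0],"drx":[0,0,0,0,0],"dry":[0,0,0,0,0],"drz":[0.0011,0,0,0,0]}' | python3 drive.py
echo '{"tx":[-0.04,-0.04,-0.035,0,0],"ty":[-0.19,-0.19,-0.19,0,0],"tz":[0,0,0,0.2,0.2],"drx":[0,0,0,0,0],"dry":[0,0,0,0,0],"drz":[0,0,0,0,0]}' | python3 drive.py
echo '{"tx":[0,0,0,0,0],"ty":[0,0,0,0,0],"tz":[0.2,0.2,0.2,0.045,0],"drx":[0,0,0,0,0],"dry":[0,0,0,0,0],"drz":[0,0,0,0,0]}' | python3 drive.py
python3 -c "
from h import *
to(-.19,-.096,.049)"
```

```text
t: 1.22
ee_pos: [0.3052, 0.3049, 0.2578]
tcp_rot: [[-0.964, -0.268, 0.0], [-0.268, 0.964, 0.0], [-0.0, 0.0, -1.0]]
contact_force: [0.3, 0.5, 0.1]
grip_width: 0.0882
gripper_force: 0.0
t: 1.63
ee_pos: [0.3593, 0.2012, 0.178]
tcp_rot: [[-0.965, -0.263, 0.005], [-0.263, 0.965, 0.001], [-0.005, -0.0, -1.0]]
contact_force: [1.2, 0.0, -0.8]
grip_width: 0.0879
gripper_force: 0.0
t: 2.05
ee_pos: [0.3565, 0.2025, 0.0474]
tcp_rot: [[-0.964, -0.267, -0.005], [-0.267, 0.964, -0.001], [0.005, 0.0, -1.0]]
contact_force: [0.7, 0.8, -0.6]
grip_width: 0.0882
gripper_force: 0.0
rail now [-0.195  -0.0962] z 0.04736708578220876 world target [0.3612 0.204  0.049 ] tool delta [-0.005   0.0002 -0.0017]
```

Scaled: -0.012 m / 0.2 = -0.06, -0.01 m / 0.2 = -0.05.

```bash

echo '{"tx":[-0.06,-0.06,-0.05,-0.05,-0.05],"ty":[0,0,0,0,0],"tz":[-0.005,-0.005,0,0,0],"drx":[0,0,0,0,0],"dry":[0,0,0,0,0],"drz":[0,0,0,0,0]}' | python3 drive.py
echo '{"tx":[-0.05,-0.05,-0.05,-0.05,-0.05],"ty":[0,0,0,0,0],"tz":[0,0,0,0,0],"drx":[0,0,0,0,0],"dry":[0,0,0,0,0],"drz":[0,0,0,0,0]}' | python3 drive.py
echo '{"tx":[-0.02,0],"ty":[0,0],"tz":[0,0],"drx":[0,0],"dry":[0,0],"drz":[0,0]}' | python3 drive.py
python3 - <<'E'
from h import *
to(-.083,-.096,.049)
c=eyes.read_camera("top");q=cv2.resize(c["pixels"][110:270,250:450],None,fx=4,fy=3.7);cv2.imwrite("pics/a1.png",q[:,:,::-1])
c=eyes.read_camera("side");q=cv2.resize(c["pixels"][120:300,200:440],None,fx=3.3,fy=3.3);cv2.imwrite("pics/a2.png",q[:,:,::-1])
E
```

```text
t: 2.47
ee_pos: [0.4109, 0.2177, 0.0534]
tcp_rot: [[-0.964, -0.267, 0.003], [-0.267, 0.964, 0.001], [-0.003, -0.0, -1.0]]
contact_force: [-2.8, -1.0, 1.3]
grip_width: 0.0882
gripper_force: 1.1
t: 2.88
ee_pos: [0.459, 0.231, 0.0536]
tcp_rot: [[-0.964, -0.267, 0.003], [-0.267, 0.964, 0.001], [-0.003, -0.0, -1.0]]
contact_force: [-1.6, -0.7, -1.0]
grip_width: 0.088
gripper_force: 0.7
t: 3.05
ee_pos: [0.463, 0.232, 0.0529]
tcp_rot: [[-0.964, -0.267, 0.004], [-0.267, 0.964, 0.001], [-0.004, -0.0, -1.0]]
contact_force: [0.0, -0.5, 0.0]
grip_width: 0.0883
gripper_force: 0.0
rail now [-0.0844 -0.0967] z 0.05287704982730064 world target [0.4642 0.2331 0.049 ] tool delta [-0.0014  0.0007  0.0039]
```

View pics/a2.png

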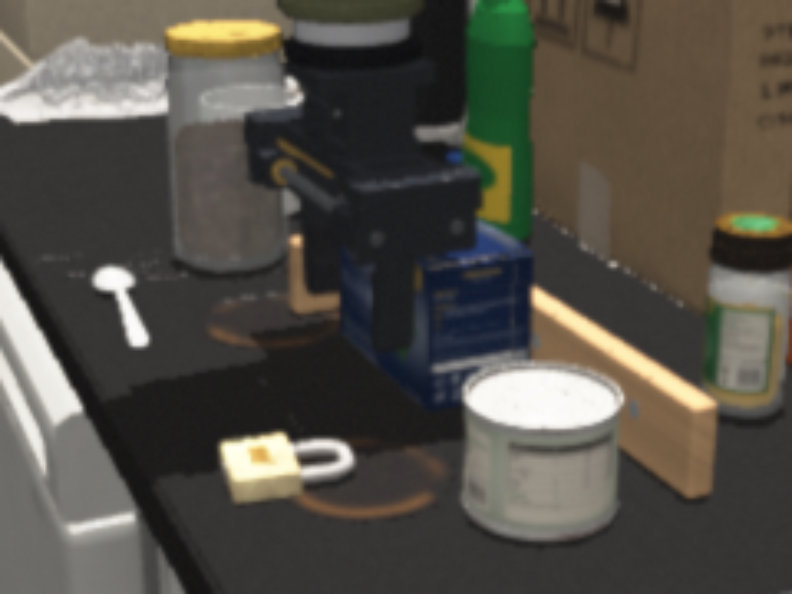

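The side view shows the box upright and squared to the fingers, close to the long board, with the padlock and tin untouched. Next I'll go over to its free end.

Scaled: -0.04 m / 0.2 = -0.2, -0.036 m / 0.2 = -0.18.

```bash

echo '{"tx":[0.075,0,0,0,-0.1],"ty":[0,0,0,0,-0.18],"tz":[0,-0.2,-0.2,-0.15,0],"drx":[0,0,0,0,0],"dry":[0,0,0,0,0],"drz":[0,0,0,0,0]}' | python3 drive.py 0.0
echo '{"tx":[-0.1,-0.1,0,0],"ty":[-0.18,-0.18,0,0],"tz":[0,0,0,0],"drx":[0,0,0,0],"dry":[0,0,0,0],"drz":[0,0,0,0]}' | python3 drive.py
python3 -c "
from h import *
to(-.036,-.205,.052)"
```

```text
t: 3.57
ee_pos: [0.4752, 0.2017, 0.1673]
tcp_rot: [[-0.962, -0.272, 0.009], [-0.272, 0.962, 0.003], [-0.009, 0.0, -1.0]]
contact_force: [1.0, -0.1, -0.3]
grip_width: 0.0568
gripper_force: 0.0
t: 3.9
ee_pos: [0.5342, 0.1382, 0.1609]
tcp_rot: [[-0.964, -0.264, 0.0], [-0.264, 0.964, 0.0], [-0.0, 0.0, -1.0]]
contact_force: [-0.7, 1.0, 0.4]
grip_width: 0.0297
gripper_force: 0.0
rail now [-0.0414 -0.2063] z 0.16091081788482886 world target [0.539  0.1409 0.052 ] tool delta [-0.0054  0.0013  0.1089]
```

Scaled: 0.035 m / 0.2 = 0.175, 0.02 m / 0.2 = 0.1.

```bash

echo '{"tx":[-0.025,0,0,0,0],"ty":[0,0,0,0,0],"tz":[0,0,0.1,0.1,0.175],"drx":[0,0,0,0,0],"dry":[0,0,0,0,0],"drz":[0,0,0,0,0]}' | python3 drive.py
echo '{"tx":[0,0,0,0,0],"ty":[0,0,0.05,0.05,0.05],"tz":[0.17,0,0,0,0],"drx":[0,0,0,0,0],"dry":[0,0,0,0,0],"drz":[0,0,0,0,0]}' | python3 drive.py
echo '{"tx":[0,0,0,0],"ty":[0.05,0.035,0.025,0],"tz":[0,0,0,0],"drx":[0,0,0,0],"dry":[0,0,0,0],"drz":[0,0,0,0]}' | python3 drive.py
python3 -c "
from h import *
to(-.036,-.1495,.052)"
```

```text
t: 4.32
ee_pos: [0.5394, 0.1421, 0.0875]
tcp_rot: [[-0.963, -0.269, 0.006], [-0.269, 0.963, 0.0], [-0.005, -0.001, -1.0]]
contact_force: [0.8, -0.9, -0.7]
grip_width: 0.0001
gripper_force: 0.0
t: 4.73
ee_pos: [0.5313, 0.1712, 0.0541]
tcp_rot: [[-0.964, -0.268, 0.004], [-0.268, 0.964, 0.0], [-0.004, -0.001, -1.0]]
contact_force: [1.2, -1.7, -0.7]
grip_width: 0.0001
gripper_force: 0.7
t: 5.07
ee_pos: [0.5245, 0.1921, 0.0523]
tcp_rot: [[-0.963, -0.268, 0.001], [-0.268, 0.963, 0.0], [-0.001, 0.0, -1.0]]
contact_force: [-0.3, 0.5, -0.6]
grip_width: 0.0004
gripper_force: 0.0
rail now [-0.036  -0.1518] z 0.05226461301968722 world target [0.524  0.1943 0.052 ] tool delta [-0.      0.0023  0.0003]
```

Nearly there. I'll push in small increments until the force shows contact with the stop.

Scaled: 0.002 m / 0.2 = 0.01.

```bash

for i in 1 2 3; do echo '{"tx":[0,0],"ty":[0.01,0],"tz":[0,0],"drx":[0,0],"dry":[0,0],"drz":[0,0]}' | python3 drive.py|egrep 'ee_pos|force'; done
python3 -c "
from h import *
to(-.036,-.1495,.052)"
```

```text
ee_pos: [0.5241, 0.193, 0.0517]
contact_force: [-0.0, 0.5, -0.1]
gripper_force: 0.0
ee_pos: [0.5237, 0.1946, 0.0516]
contact_force: [0.9, -1.7, 1.6]
gripper_force: 1.2
ee_pos: [0.5237, 0.1949, 0.0519]
contact_force: [1.5, -15.1, 3.1]
gripper_force: 7.7
rail now [-0.0361 -0.1489] z 0.05193589018104852 world target [0.524  0.1943 0.052 ] tool delta [-0.0001 -0.0006 -0.0001]
```

```bash

echo '{"tx":[0,0,0,0,0.125],"ty":[-0.075,-0.05,0,0,0.18],"tz":[0,0,-0.2,-0.2,-0.1],"drx":[0,0,0,0,0],"dry":[0,0,0,0,0],"drz":[0,0,0,0,0]}' | python3 drive.py 0.088
echo '{"tx":[0.125,0.125,0,0,0],"ty":[0.175,0.18,0,0,0],"tz":[0,0,0,0.1,0.1],"drx":[0,0,0,0,0],"dry":[0,0,0,0,0],"drz":[0,0,0,0,0]}' | python3 drive.py
echo '{"tx":[0,0,0],"ty":[0,0,0],"tz":[0.15,0.15,0],"drx":[0,0,0],"dry":[0,0,0],"drz":[0,0,0]}' | python3 drive.py
python3 -c "
from h import *
to(-.085,-.066,.052)"
```

```text
t: 5.98
ee_pos: [0.505, 0.1945, 0.1532]
tcp_rot: [[-0.965, -0.262, 0.008], [-0.262, 0.965, 0.001], [-0.008, -0.001, -1.0]]
contact_force: [1.2, 0.5, 1.2]
grip_width: 0.0314
gripper_force: 0.0
t: 6.4
ee_pos: [0.4364, 0.2503, 0.1093]
tcp_rot: [[-0.963, -0.268, 0.002], [-0.268, 0.963, 0.001], [-0.002, 0.0, -1.0]]
contact_force: [0.3, 0.5, -0.7]
grip_width: 0.0648
gripper_force: 0.0
t: 6.65
ee_pos: [0.4338, 0.2487, 0.0446]
tcp_rot: [[-0.964, -0.266, -0.009], [-0.266, 0.964, -0.002], [0.009, 0.0, -1.0]]
contact_force: [-0.7, 0.5, -1.2]
grip_width: 0.0848
gripper_force: 0.0
rail now [-0.108  -0.0727] z 0.04456263006733595 world target [0.4541 0.2614 0.052 ] tool delta [-0.0229  0.0068 -0.0076]
```

Scaled: -0.008 m / 0.2 = -0.04, -0.007 m / 0.2 = -0.035.

```bash

echo '{"tx":[-0.04,-0.04,-0.035,-0.02,0],"ty":[0.03,0,0,0,0],"tz":[-0.025,0,0,0,0],"drx":[0,0,0,0,0],"dry":[0,0,0,0,0],"drz":[0,0,0,0,0]}' | python3 drive.py
for i in 1 2 3 ; do echo '{"tx":[-0.01,0],"ty":[0,0],"tz":[0,0],"drx":[0,0],"dry":[0,0],"drz":[0,0]}' | python3 drive.py|egrep 'ee_pos|contact'; done
python3 -c "
from h import *
to(-.077,-.066,.052)"
```

```text
t: 7.07
ee_pos: [0.4603, 0.2624, 0.0546]
tcp_rot: [[-0.963, -0.268, -0.003], [-0.268, 0.963, -0.001], [0.003, -0.0, -1.0]]
contact_force: [-7.2, -3.4, 5.1]
grip_width: 0.0879
gripper_force: 3.8
ee_pos: [0.4603, 0.2623, 0.0545]
contact_force: [-18.1, -9.4, 14.8]
ee_pos: [0.4604, 0.2623, 0.0545]
contact_force: [-29.3, -15.0, 25.0]
ee_pos: [0.4603, 0.2623, 0.0544]
contact_force: [-39.8, -20.3, 34.5]
rail now [-0.0788 -0.0669] z 0.054414836995150845 world target [0.4618 0.2636 0.052 ] tool delta [-0.0018  0.0009  0.0024]
```

Firmly seated. I'll back off, lift, and look.

```bash

echo '{"tx":[0.05,0.1,0.05,0,0.15],"ty":[0,0,0,0,0],"tz":[0,0,0,-0.2,-0.15],"drx":[0,0,0,0,0],"dry":[0,0,0,0,0],"drz":[0,0,0,0,0]}' | python3 drive.py 0.05
echo '{"tx":[0.1,0,0,0,0],"ty":[-0.18,-0.2,-0.2,-0.2,-0.2],"tz":[-0.15,0,0,0,0],"drx":[0,0,0,0,0],"dry":[0,0,0,0,0],"drz":[0,0,0,0,0]}' | python3 drive.py
python3 - <<'E'
from h import *
c=eyes.read_camera("top")
q=cv2.resize(c["pixels"][130:260,280:450],None,fx=4.6,fy=4.6,interpolation=cv2.INTER_NEAREST);cv2.imwrite("pics/b1.png",q[:,:,::-1])
to(-.13,-.28,.052)
H,S,V=cv2.split(cv2.cvtColor(c["pixels"],cv2.COLOR_RGB2HSV))
m=big(region((S<60)&(V>180),(395,155,445,205)));w=ray(c,cnt(m),.058)[:,:2]
print("tin",inrail(np.array(cv2.minEnclosingCircle(w.astype(np.float32))[0])))
E
```

```text
t: 7.98
ee_pos: [0.4023, 0.2459, 0.1256]
tcp_rot: [[-0.964, -0.266, 0.003], [-0.266, 0.964, 0.001], [-0.003, 0.0, -1.0]]
contact_force: [0.5, 0.8, 2.4]
grip_width: 0.0565
gripper_force: 0.0
t: 8.4
ee_pos: [0.4348, 0.0567, 0.149]
tcp_rot: [[-0.964, -0.267, 0.002], [-0.267, 0.964, -0.0], [-0.002, -0.001, -1.0]]
contact_force: [1.1, 0.4, -0.0]
grip_width: 0.0494
gripper_force: 0.0
rail now [-0.1585 -0.2637] z 0.14908343888201553 world target [0.4689 0.0432 0.052 ] tool delta [-0.0284 -0.0158  0.0972]
tin [-0.0667 -0.2807]
```

View pics/b1.png

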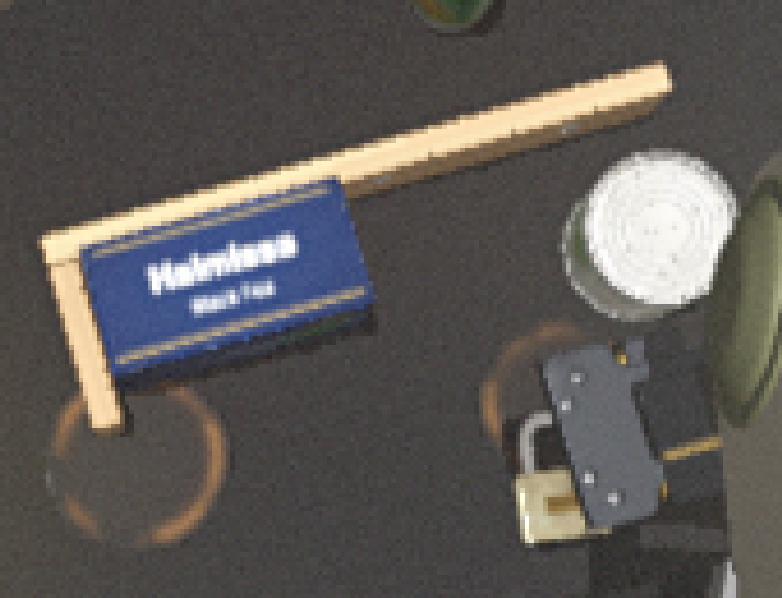

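The box is flush: its long edge lies along the board, and its left end is at the stop at zoom (85,250)-(118,375). Next I'll cradle the tin (rail -0.067, -0.281) between the half-open fingers and push it to the board.

Scaled: 0.03 m / 0.2 = 0.15, -0.024 m / 0.2 = -0.12.

```bash

echo '{"tx":[-0.12,0,0,0,0],"ty":[-0.085,0,0,0,0],"tz":[0.1,0.15,0.15,0.085,0],"drx":[0,0,0,0,0],"dry":[0,0,0,0,0],"drz":[0,0,0,0,0]}' | python3 drive.py
python3 -c "
from h import *
to(-.1046,-.281,.052)"
```

```text
t: 8.87
ee_pos: [0.4607, 0.0487, 0.0486]
tcp_rot: [[-0.964, -0.266, -0.005], [-0.266, 0.964, 0.001], [0.005, 0.002, -1.0]]
contact_force: [-0.3, 0.5, 0.2]
grip_width: 0.0498
gripper_force: 0.0
rail now [-0.1364 -0.2725] z 0.04863479695001456 world target [0.4937 0.0492 0.052 ] tool delta [-0.0319 -0.0083 -0.0035]
```

Scaled: -0.008 m / 0.2 = -0.04, -0.006 m / 0.2 = -0.03.

```bash

echo '{"tx":[-0.04,-0.04,-0.04,-0.04,-0.04],"ty":[-0.03,0,0,0,0],"tz":[-0.015,0,0,0,0],"drx":[0,0,0,0,0],"dry":[0,0,0,0,0],"drz":[0,0,0,0,0]}' | python3 drive.py
echo '{"tx":[-0.03,-0.03,-0.02,0],"ty":[0,0,0,0],"tz":[0,0,0,0],"drx":[0,0,0,0],"dry":[0,0,0,0],"drz":[0,0,0,0]}' | python3 drive.py
python3 -c "
from h import *
to(-.0756,-.281,.052)"
```

```text
t: 9.28
ee_pos: [0.5028, 0.0541, 0.0546]
tcp_rot: [[-0.964, -0.267, 0.0], [-0.267, 0.964, -0.0], [-0.0, -0.0, -1.0]]
contact_force: [-2.8, -0.9, 3.2]
grip_width: 0.05
gripper_force: 1.9
t: 9.62
ee_pos: [0.5182, 0.0583, 0.054]
tcp_rot: [[-0.964, -0.267, 0.001], [-0.267, 0.964, 0.0], [-0.001, -0.0, -1.0]]
contact_force: [0.1, 0.7, 0.7]
grip_width: 0.0497
gripper_force: 0.4
rail now [-0.0785 -0.2789] z 0.054024318424148114 world target [0.5216 0.057  0.052 ] tool delta [-0.0029 -0.0021  0.002 ]
```

Scaled: -0.002 m / 0.2 = -0.01.

```bash

for i in 1 2 ; do echo '{"tx":[-0.01,0],"ty":[0,0],"tz":[0,0],"drx":[0,0],"dry":[0,0],"drz":[0,0]}' | python3 drive.py|egrep 'ee_pos|contact'; done
python3 -c "
from h import *
to(-.0756,-.281,.052)"
```

```text
ee_pos: [0.5195, 0.0586, 0.0539]
contact_force: [-0.9, 0.1, 1.1]
ee_pos: [0.5215, 0.0591, 0.054]
contact_force: [-1.6, 0.2, 0.8]
rail now [-0.0751 -0.279 ] z 0.053962135521061966 world target [0.5216 0.057  0.052 ] tool delta [ 0.0005 -0.002   0.002 ]
```

Scaled: -0.002 m / 0.2 = -0.01.

```bash

for i in 1 2 ; do echo '{"tx":[-0.01,0],"ty":[0,0],"tz":[0,0],"drx":[0,0],"dry":[0,0],"drz":[0,0]}' | python3 drive.py|egrep 'ee_pos|contact'; done
python3 - <<'E'
from h import *
to(-.0756,-.281,.052)
c=eyes.read_camera("side");q=cv2.resize(c["pixels"][150:300,240:440],None,fx=3.9,fy=3.9);cv2.imwrite("pics/c1.png",q[:,:,::-1])
E
```

```text
ee_pos: [0.5224, 0.0595, 0.0538]
contact_force: [-7.3, -2.7, 3.6]
ee_pos: [0.5228, 0.0597, 0.0536]
contact_force: [-15.6, -6.7, 9.5]
rail now [-0.0737 -0.2788] z 0.05356742982946217 world target [0.5216 0.057  0.052 ] tool delta [ 0.0019 -0.0022  0.0016]
```

View pics/c1.png

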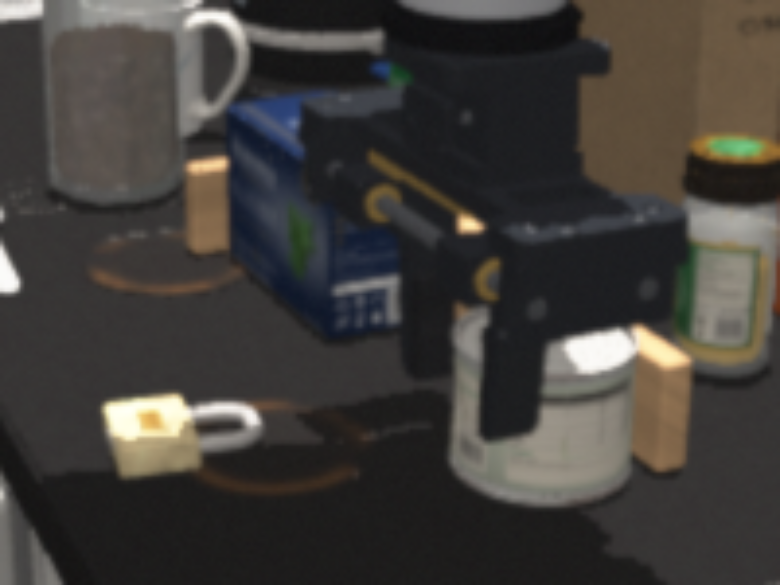

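The tin is upright and against the board. I'll slide it along the board in the cradle, stopping before the leading finger reaches the box.

Scaled: 0.01 m / 0.2 = 0.05, 0.003 m / 0.2 = 0.015.

```bash

echo '{"tx":[0.015,0,0,0,0],"ty":[0,0.05,0.05,0.05,0.05],"tz":[0,0,0,0,0],"drx":[0,0,0,0,0],"dry":[0,0,0,0,0],"drz":[0,0,0,0,0]}' | python3 drive.py
echo '{"tx":[0,0,0,0,0],"ty":[0.05,0.05,0.05,0.05,0.05],"tz":[0,0,0,0,0],"drx":[0,0,0,0,0],"dry":[0,0,0,0,0],"drz":[0,0,0,0,0]}' | python3 drive.py
python3 -c "
from h import *
to(-.0756,-.187,.052)"
```

```text
t: 10.75
ee_pos: [0.5046, 0.0942, 0.0537]
tcp_rot: [[-0.964, -0.266, -0.021], [-0.266, 0.964, -0.008], [0.022, -0.002, -1.0]]
contact_force: [-52.3, -40.0, 41.8]
grip_width: 0.0503
gripper_force: 32.3
t: 11.17
ee_pos: [0.4885, 0.1432, 0.0532]
tcp_rot: [[-0.964, -0.264, -0.028], [-0.264, 0.965, -0.007], [0.029, 0.001, -1.0]]
contact_force: [-54.2, -24.8, 38.7]
grip_width: 0.0502
gripper_force: 29.9
rail now [-0.0841 -0.1891] z 0.05318409317707209 world target [0.496  0.1475 0.052 ] tool delta [-0.0085  0.0022  0.0009]
```

Scaled: -0.04 m / 0.2 = -0.2, -0.03 m / 0.2 = -0.15.

```bash

echo '{"tx":[0.05,0.15,0.15,0.15,0.15],"ty":[0,0,0,0,-0.1],"tz":[0,0,0,-0.15,-0.2],"drx":[0,0,0,0,0],"dry":[0,0,0,0,0],"drz":[0,0,0,0,0]}' | python3 drive.py
echo '{"tx":[0,0,0,0,0],"ty":[-0.15,-0.2,-0.2,-0.2,0],"tz":[-0.2,0,0,0,0],"drx":[0,0,0,0,0],"dry":[0,0,0,0,0],"drz":[0,0,0,0,0]}' | python3 drive.py 0
python3 - <<'E'
from h import *
c=eyes.read_camera("top")
q=cv2.resize(c["pixels"][130:260,280:450],None,fx=4.6,fy=4.6,interpolation=cv2.INTER_NEAREST);cv2.imwrite("pics/d1.png",q[:,:,::-1])
to(-.05,-.26,.052)
H,S,V=cv2.split(cv2.cvtColor(c["pixels"],cv2.COLOR_RGB2HSV))
m=big(region((S<40)&(V>180),(340,155,445,215)));w=ray(c,cnt(m),.058)[:,:2];ce,r=cv2.minEnclosingCircle(w.astype(np.float32))
print("tin",inrail(np.array(ce)),r)
E
```

```text
t: 11.58
ee_pos: [0.3812, 0.0993, 0.1138]
tcp_rot: [[-0.963, -0.269, -0.004], [-0.269, 0.963, 0.001], [0.004, 0.002, -1.0]]
contact_force: [1.2, -1.0, 0.4]
grip_width: 0.0501
gripper_force: 0.0
t: 12.0
ee_pos: [0.4251, -0.0466, 0.1485]
tcp_rot: [[-0.965, -0.262, 0.004], [-0.262, 0.965, -0.002], [-0.003, -0.003, -1.0]]
contact_force: [-0.6, 0.8, -0.5]
grip_width: 0.019
gripper_force: 0.0
rail now [-0.197  -0.3517] z 0.1479809698712247 world target [0.5405 0.0842 0.052 ] tool delta [-0.1459  0.0932  0.0961]
tin [-0.0378 -0.2328] 0.03772692009806633
```

View pics/d1.png

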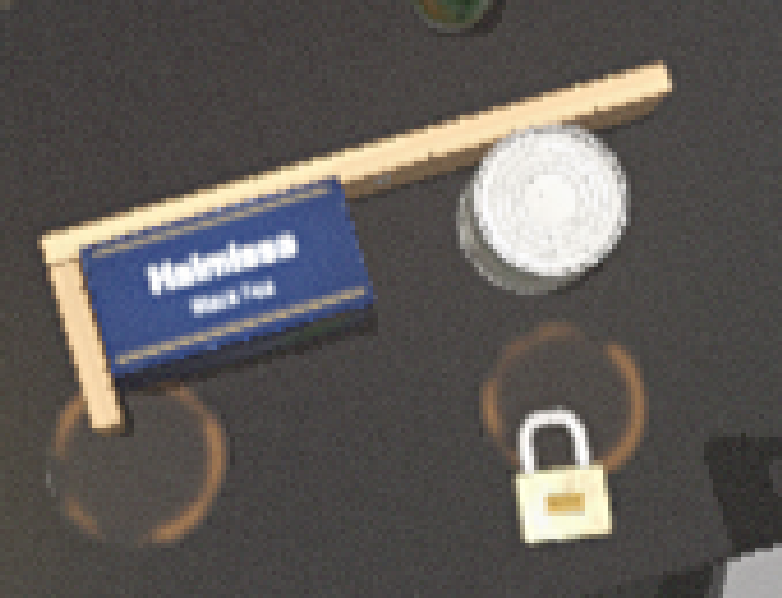

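The tin is at rail (-0.038, -0.233), flat against the board and still 63 mm short of its place. The box and padlock haven't moved. I'll push it along the board from behind with the fingers closed.

Scaled: -0.036 m / 0.2 = -0.18, 0.012 m / 0.2 = 0.06.

```bash

echo '{"tx":[-0.18,-0.18,-0.18,-0.18,0],"ty":[0.055,0.06,0.06,0.06,0],"tz":[0,0,0,0,0],"drx":[0,0,0,0,0],"dry":[0,0,0,0,0],"drz":[0,0,0,0,0]}' | python3 drive.py 0
echo '{"tx":[0,0,0,0,0],"ty":[0,0,0,0,0],"tz":[0.15,0.15,0.15,0.025,0],"drx":[0,0,0,0,0],"dry":[0,0,0,0,0],"drz":[0,0,0,0,0]}' | python3 drive.py
python3 -c "
from h import *
to(-.053,-.2255,.052)"
```

```text
t: 12.47
ee_pos: [0.5525, 0.0466, 0.1473]
tcp_rot: [[-0.963, -0.271, 0.003], [-0.271, 0.963, 0.001], [-0.003, 0.0, -1.0]]
contact_force: [1.5, -0.2, 0.1]
grip_width: 0.0001
gripper_force: 0.0
t: 12.88
ee_pos: [0.5481, 0.0432, 0.0517]
tcp_rot: [[-0.964, -0.268, -0.003], [-0.268, 0.964, 0.001], [0.003, 0.001, -1.0]]
contact_force: [0.5, -0.6, 0.7]
grip_width: 0.0007
gripper_force: 0.0
rail now [-0.0539 -0.3015] z 0.05169740717654677 world target [0.5282 0.1166 0.052 ] tool delta [-0.0005  0.076  -0.0002]
```

Scaled: 0.01 m / 0.2 = 0.05, 0.008 m / 0.2 = 0.04.

```bash

echo '{"tx":[0,0,0,0,0],"ty":[0.05,0.04,0.04,0.04,0.04],"tz":[0,0,0,0,0],"drx":[0,0,0,0,0],"dry":[0,0,0,0,0],"drz":[0,0,0,0,0]}' | python3 drive.py
echo '{"tx":[0,0,0,0,0],"ty":[0.04,0.04,0.04,0.025,0],"tz":[0,0,0,0,0],"drx":[0,0,0,0,0],"dry":[0,0,0,0,0],"drz":[0,0,0,0,0]}' | python3 drive.py
python3 -c "
from h import *
to(-.053,-.2255,.052)"
```

```text
t: 13.3
ee_pos: [0.5383, 0.0831, 0.0544]
tcp_rot: [[-0.964, -0.268, 0.002], [-0.268, 0.964, -0.002], [-0.002, -0.002, -1.0]]
contact_force: [-2.1, -7.7, 5.0]
grip_width: 0.0003
gripper_force: 4.2
t: 13.72
ee_pos: [0.5303, 0.1118, 0.0542]
tcp_rot: [[-0.963, -0.268, 0.002], [-0.268, 0.963, -0.001], [-0.002, -0.001, -1.0]]
contact_force: [-2.1, -2.4, 3.0]
grip_width: 0.0004
gripper_force: 1.3
rail now [-0.0523 -0.2307] z 0.05420190419012755 world target [0.5282 0.1166 0.052 ] tool delta [0.0007 0.0052 0.0022]
```

Scaled: 0.0018 m / 0.2 = 0.009.

```bash

for i in 1 2 3 4; do echo '{"tx":[0,0],"ty":[0.009,0],"tz":[0,0],"drx":[0,0],"dry":[0,0],"drz":[0,0]}' | python3 drive.py|egrep 'ee_pos|contact'; done
python3 -c "
from h import *
to(-.053,-.2255,.052)"
```

```text
ee_pos: [0.5301, 0.1128, 0.054]
contact_force: [0.1, -4.7, 3.2]
ee_pos: [0.5296, 0.1145, 0.0539]
contact_force: [-1.0, -6.0, 4.4]
ee_pos: [0.5291, 0.1161, 0.0539]
contact_force: [-1.2, -5.7, 4.6]
ee_pos: [0.5286, 0.1179, 0.0539]
contact_force: [-0.8, -5.0, 4.4]
rail now [-0.0523 -0.2244] z 0.0539124569286819 world target [0.5282 0.1166 0.052 ] tool delta [ 0.0007 -0.0011  0.0019]
```

Scaled: 0.0012 m / 0.2 = 0.006.

```bash

for i in 1 2; do echo '{"tx":[0,0],"ty":[0.006,0],"tz":[0,0],"drx":[0,0],"dry":[0,0],"drz":[0,0]}' | python3 drive.py|egrep 'ee_pos|contact'; done
python3 - <<'E'
from h import *
to(-.053,-.2255,.052)
c=eyes.read_camera("side");q=cv2.resize(c["pixels"][160:290,240:430],None,fx=4.2,fy=4.2);cv2.imwrite("pics/e1.png",q[:,:,::-1])
E
```

```text
ee_pos: [0.5283, 0.1189, 0.0539]
contact_force: [-1.9, -5.8, 4.3]
ee_pos: [0.528, 0.1201, 0.0539]
contact_force: [-1.3, -6.2, 4.8]
rail now [-0.0523 -0.2221] z 0.05393161239059288 world target [0.5282 0.1166 0.052 ] tool delta [ 0.0007 -0.0034  0.0019]
```

Scaled: 0.0012 m / 0.2 = 0.006.

```bash
echo '{"tx":[0,0],"ty":[0.006,0],"tz":[0,0],"drx":[0,0],"dry":[0,0],"drz":[0,0]}' | python3 drive.py|egrep 'ee_pos|contact'
python3 - <<'E'
from h import *
c=eyes.read_camera("top")
q=cv2.resize(c["pixels"][130:260,280:450],None,fx=4.6,fy=4.6,interpolation=cv2.INTER_NEAREST);cv2.imwrite("pics/e2.png",q[:,:,::-1])
s=cv2.imread("pics/e1.png");cv2.imwrite("pics/e3.png",np.hstack([cv2.resize(q[:,:,::-1],(400,306)),cv2.resize(s,(400,306))]))
E
```

```text
ee_pos: [0.5277, 0.121, 0.054]
contact_force: [-2.3, -8.9, 5.8]
```

View pics/e3.png

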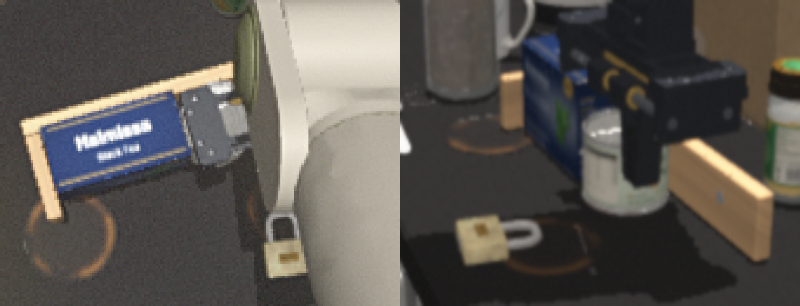

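The side view shows the tin almost at the box end and against the board. The force is just starting to climb.

Scaled: 0.0012 m / 0.2 = 0.006.

```bash
for i in 1 2; do echo '{"tx":[0,0],"ty":[0.006,0],"tz":[0,0],"drx":[0,0],"dry":[0,0],"drz":[0,0]}' | python3 drive.py|egrep 'ee_pos|contact'; done
```

```text
ee_pos: [0.5276, 0.1215, 0.054]
contact_force: [-1.2, -12.4, 5.5]
ee_pos: [0.5276, 0.1217, 0.0541]
contact_force: [-0.4, -19.1, 5.6]
```

Contact is made: the motion has stalled and the force is rising. I'll withdraw straight back, lift clear and check.

Scaled: -0.04 m / 0.2 = -0.2, -0.03 m / 0.2 = -0.15.

```bash

echo '{"tx":[0,0,0,0,0.15],"ty":[-0.05,-0.075,0,0,0],"tz":[0,0,-0.15,-0.2,-0.15],"drx":[0,0,0,0,0],"dry":[0,0,0,0,0],"drz":[0,0,0,0,0]}' | python3 drive.py
echo '{"tx":[0.2,0.2,0.2,0,0],"ty":[-0.05,-0.05,-0.15,-0.2,-0.2],"tz":[0,0,0,0,0],"drx":[0,0,0,0,0],"dry":[0,0,0,0,0],"drz":[0,0,0,0,0]}' | python3 drive.py
echo '{"tx":[0,0],"ty":[0,0],"tz":[0,0],"drx":[0,0],"dry":[0,0],"drz":[0,0]}' | python3 drive.py
python3 - <<'E'
from h import *
c=eyes.read_camera("top");a,b=0,0
q=cv2.resize(c["pixels"][140:250,285:445],None,fx=5,fy=5,interpolation=cv2.INTER_NEAREST);cv2.imwrite("pics/f1.png",q[:,:,::-1])
H,S,V=cv2.split(cv2.cvtColor(c["pixels"],cv2.COLOR_RGB2HSV))
m=big(region((S<40)&(V>180),(362,155,445,215)));w=ray(c,cnt(m),.058)[:,:2];ce,r=cv2.minEnclosingCircle(w.astype(np.float32))
print("tin",inrail(np.array(ce)),r)
m=region(((H>105)&(H<130)&(S>110)&(V>60)).astype(np.uint8),(290,160,375,240));m=cv2.morphologyEx(big(m),3,np.ones((7,7)));w=inrail(ray(c,cnt(m),.084)).astype(np.float32)*1000
print("box",cv2.minAreaRect(w))
s=eyes.read_camera("side");q=cv2.resize(s["pixels"][160:290,230:430],None,fx=4,fy=4);cv2.imwrite("pics/f2.png",q[:,:,::-1])
E
```

```text
t: 15.73
ee_pos: [0.5077, 0.0921, 0.1552]
tcp_rot: [[-0.964, -0.267, 0.005], [-0.267, 0.964, 0.001], [-0.005, -0.001, -1.0]]
contact_force: [1.2, -0.3, 1.6]
grip_width: 0.0003
gripper_force: 0.0
t: 16.15
ee_pos: [0.428, -0.0596, 0.1531]
tcp_rot: [[-0.963, -0.268, 0.001], [-0.268, 0.963, 0.0], [-0.001, -0.0, -1.0]]
contact_force: [1.8, 0.8, 0.8]
grip_width: 0.0005
gripper_force: 0.0
t: 16.32
ee_pos: [0.4294, -0.0601, 0.1526]
tcp_rot: [[-0.965, -0.264, 0.001], [-0.264, 0.965, 0.0], [-0.001, -0.0, -1.0]]
contact_force: [-0.1, 0.1, 0.1]
grip_width: 0.0004
gripper_force: 0.0
tin [-0.038  -0.1696] 0.037458017468452454
box ((-31.400066375732422, -66.78020477294922), (126.70679473876953, 48.571346282958984), 89.8011245727539)
```

View pics/f1.png

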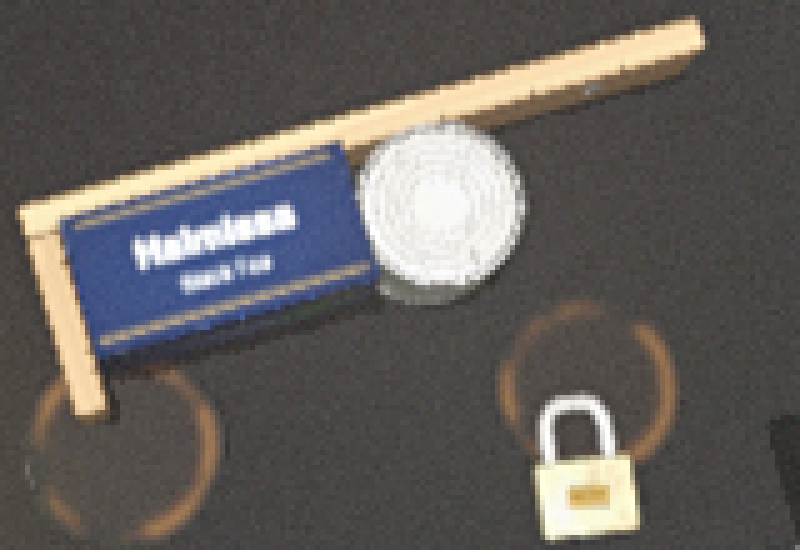

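View pics/f2.png

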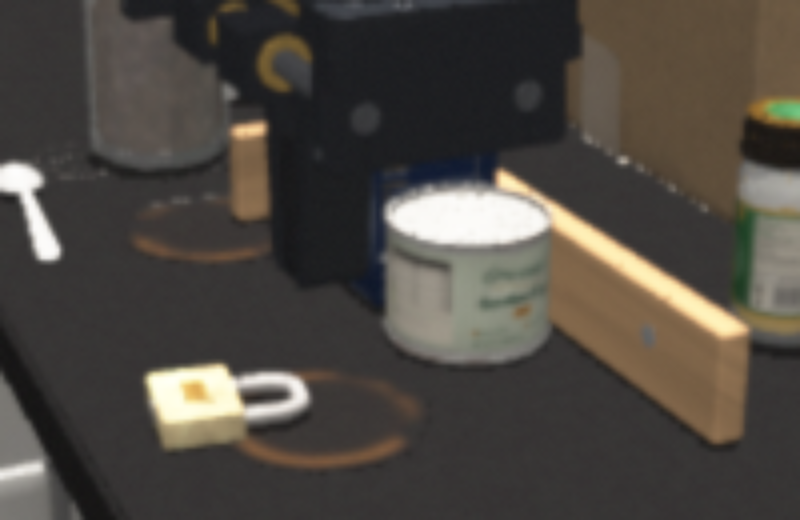

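The top view shows the box square in the corner, with the tin touching its end and the board at zoom (362,200). The tin measures (-0.038, -0.170) in the rail frame, the bystanders haven't moved, and the hand is clear.

```bash
python3 -c "
from workcell import manip, eyes, telemetry
print(manip.finish_job())"
```

```text
the job is handed in; nothing more can be done
None
```

I handed the job in at about 16 s: the tea box sits square in the rail's corner, the tin touches both the long board and the box's free end, both are standing, the bystanders I could see were not moved, and the hand is clear.

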